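Gauge the depth of the condiment well and lock the slide

ROBOT

A 7-joint arm with a two-finger parallel gripper is mounted at the origin on the work surface. World frame = base frame: x ahead of the robot, y to its left, z up, the work surface at z = 0. Lengths are in m, angles in rad, forces in N, time in s.
With the tool pointing down it reaches from about 0.425 to 0.875 m from the base axis. Payload 4.7 kg.
Tool frame: the origin (TCP) lies at the very end of the fingers, on their centre line; the grasp point (between the pads) lies bot.grasp_offset behind it (bot.grasp_offset is the distance from the TCP to the grasp point, in m); z points along the fingers, y is the direction in which the jaws open and shut (so a half turn about z gives the same grasp; the last joint's range is limited). The gripper opens to 87 mm and grips with 3 to 60 N. Pads are 19 mm wide; open, the fingers measure 117 mm over their backs; the gripper's body (75 mm by 190 mm) begins 51 mm behind the grasp point.
Start: joints at [1.126, 0.321, -0.07, 1.45, 0.023, 1.371, -0.057], TCP at [0.288, -0.583, 0.223] pointing down, gripper open.
Joint ranges: [-2.86, 2.86], [-0.3, 2.09], [-1.38, 1.24], [0.06, 2.45], [-1.56, 4.7], [0.09, 2.05], [-2.69, 2.69]. Speed limits (rad/s): [2.57, 2.57, 3.14, 3.14, 3.14, 3.14, 3.14].

INTERFACE

Orientations are given as a unit quaternion [x, y, z, w].
In Python, from station import bot, cams, spotter gives the robot as it stands. The module is installed in compiled form; this text tells all that it offers.
- The arm moves only by the tool move_arm, never from a script. Its argument "series" is one flat list of numbers, 7 for each row, row after row: the shift along the world's x, y, z in cm, then the turn, a rotation vector about the world's x, y, z in degrees, then the closure in counts, from 0 (fully open) to 255 (shut). In form: [x, y, z, rx, ry, rz, grip, x, y, z, rx, ry, rz, grip, ...]. A call has 1 to 10 rows; each row is the pose to reach, as a shift and turn from the pose commanded when the call began; what a row does not reach only later rows make up. A row lasts 1/10 s, in which the tool goes at most 50 mm and 8.59 degrees, less where a joint would pass 70% of its speed; a pose out of reach is approached as far as the arm can. A call with a gripper value outside its range is refused whole. The fingers move at their own pace and stop on an object; "squeeze" is the grip in N (left out, the last holds). Time passes only in rows, so rows that repeat a pose let the fingers close. It gives the time, the measured TCP pose, the force and the opening at its end, in the units of the state.
- bot.observe(): the state, without advancing time (a new reading comes with each control period).
- cams.capture(name): name is "side" or "top"; returns a dict with "pixels" (400x640x3 uint8, red, green, blue), "depth" (400x640 float32, m along the optical axis (not along the pixel's ray), 0 where there is no reading), "fx", "fy", "cx", "cy" (pixels), "position" and "rotation" of the camera in the world. Camera axes: x right, y down, z forward; pixel columns grow to the right and rows downward; lengths in m; the calibration is good to about 2 mm. A picture is of the moment at which its call begins.
- bot.hand_in(): hands the job in, once; it reports no verdict.
Trained networks look in the newest picture that a camera, given by its name, has taken for a name from the list of things; names that differ only in an ending like _2 or _b are one class to them, and where a whole thing is asked for, a point or a joint stands for the part that bears it (a point fixed in the world has none). Each returns a list of dicts, best first, with "p" (0 to 1); they miss things now and then, are a little off and sometimes report something else, mostly with a low value. They report only what shows in the picture. A call takes as long as a camera call.
- spotter.masks_of(camera, query): "region" (400x640 bool, what is visible of it) and "rect" ([left, top, width, height] in pixels, round what is visible of it).
The state is a dict: "time": time; "qpos": joint angles; "qd": joint speeds; "effort": joint torques, N m; "tcp_pos": TCP position; "tcp_rot": TCP orientation; "ft_force": force on the tool from outside, world axes, zero at the start; "ft_torque": the same for the moment, N m; "width": finger opening in m.
Only numpy, scipy, OpenCV 4.12 (cv2) and the standard library are available. Lean on these libraries where they do the work, as an engineer would, in place of code of your own. Each camera call takes 0.05 s, during which the arm holds its last target. There are 200 camera calls.

TASK

A depth gauge is clipped across the open well of the black condiment caddy, so that a new liner can be cut to fit. Push its probe down by the orange grip until the red sprung foot gently touches the bottom of the well, without ramming it, and then lock the slide at that height by turning the grip clockwise (seen from above) a quarter turn to its stop. Let go with the foot still touching the bottom, and leave the burger presses and the trivet where they are.

Things in the scene. Friction and masses are not known exactly. Their poses are not given: they have to be found in the camera images.
- caddy: Fixed black plastic caddy, 110 (x) by 200 (y) by 110 mm high. Origin: centre of its underside, z up. Two wells side by side along y: the +y one has its lid shut (top at 117 mm), the -y one is open (its lid hangs outside the +x wall) and carries the gauge. The bottom of the open well is a steel plate, its height not known: 8 to 70 mm above the caddy's underside; no reading tells it.
- gauge: Fixed aluminium bridge clipped across the open well along the caddy's x axis, 147 mm long, 34 wide, 12 thick. Origin: on the probe's vertical axis, at the bridge's underside (the caddy's rim). A steel guide sleeve of 34 mm diameter stands on it, its top 42 mm above the origin; the probe's 10 mm rod slides in it.
- probe (a joint): How far the probe (rod, grip and foot) has been pushed down, m: 0 fully up, range 0 to 0.088; starts at 0 to 0.010. The slide drags with about 3 N against 1.4 N of weight, so it stays where it is left and goes down under about 2 N until the foot touches, after 10 to 82 mm more travel.
- lock (a joint): Turn of the orange grip about the probe axis, rad, growing clockwise seen from above: 0 free (bar across the bridge), 1.5 the stop (bar along the bridge, locked); starts at 0 to 0.25. Friction about 0.05 N m, about 0.1 in the last 0.4 rad where the brake bites; stays where it is left. Locked beyond 1.25; the brake then resists sliding.
- knob_grip (a point): Centre of the orange grip on top of the rod: upright bar 36 mm long (point x), 12 mm thick (point y), 26 mm tall (z up), over a 24 mm disc, 6 mm thick, its underside 19 mm below this point. Pinch across the 12 mm from above. Moves down with the probe and turns with the lock; 171 mm above the gauge's origin when fully up, never under 41 mm above the sleeve's top.
- foot: Red sprung foot, an 18 mm disc at the lower end of the probe inside the well. The body's origin lies on the probe axis, 20 mm above the foot's underside. The foot gives against the rod by up to 4 mm with a spring of 3 N per mm (12 N fully in), then is solid; more than 15 N on it damages the gauge.
- press_a_mid (a point): Middle (half-way up) of a loose aluminium burger press: disc of 114 mm diameter with a wooden knob, 51 mm tall. Leave alone.
- press_b_mid (a point): The second burger press, same as the first. Leave alone.
- trivet_mid (a point): Middle of a loose grey silicone trivet, 150 mm diameter, 9 mm thick. Leave alone.
- rack: Fixed chrome skewer rack, 70 by 120 mm, with three flat skewers, 215 mm tall in all. Origin: centre of its underside. Keep clear.

How it is judged:
On the way, in this order (a step that is already met when the one before it is completed fails the run):
1. the foot has been lowered onto the bottom of the well while the slide was still unlocked (contact force between foot and anything else above 0.5 N and value of joint lock below 0.6 rad), for 0.2 s.
2. the grip is turned to the locked position with the foot still touching the bottom (contact force between foot and anything else above 0.4 N and value of joint lock above 1.25 rad), for 0.2 s.
At the end, for the whole second after the job is handed in: The probe's foot rests on the bottom of the well (at least 0.4 N on it), the grip is turned beyond 1.25 rad (locked), the probe is at rest (under 2 mm/s) (all of step 2 and velocity of joint probe between -0.002 and 0.002 m/s); the robot touches nothing.
It fails at once if the foot is pressed on the bottom with more than 15 N (contact force between foot and anything else above 15 N).
It fails at once if a burger press or the trivet is moved by more than 15 mm (distance of any of press_a_mid, press_b_mid, trivet_mid from where it was at the start of the episode above 0.015 m).
It also fails if it takes over 45 s, if anything falls off the work surface, if the arm or the gripper's body presses on something with over 40 N, if the wrist force passes 120 N, or if a joint passes its speed limit or range.

## Working session

There is one attempt and no reset: what is moved stays moved. The work goes in short steps, Python scripts to look and compute and a tool call to move; the robot and the scene stay as the last step left them, time stands still between calls to the robot, and variables do not carry over. Pictures are saved under pics/ and viewed, about 8 in all and at most 12, crops included, and the job is handed in when it is done.

Besides the shell and the picture viewer there is one more tool, called after "Request:" as a command line: name --argument value ..., lists and objects as JSON in quotes. move_arm: Moves the arm, as the interface text tells. Its arguments: {"type":"object","properties":{"series":{"type":"array"},"squeeze":{"type":"number"}},"required":["series"]}

```bash
mkdir -p pics; cat > h.py <<'E'
import numpy as np, cv2
from scipy.spatial.transform import Rotation as R
from station import bot, cams, spotter
def cap(n,f=None):
    c=cams.capture(n)
    if f: cv2.imwrite('pics/'+f,c['pixels'][:,:,::-1])
    r=np.array(c['rotation'],float)
    if r.shape!=(3,3): r=R.from_quat(r.ravel()).as_matrix()
    v,u=np.mgrid[:400,:640]; d=c['depth']
    P=np.stack([(u-c['cx'])/c['fx']*d,(v-c['cy'])/c['fy']*d,d],-1)@r.T+np.array(c['position'])
    P[d==0]=np.nan
    return c,P
E
python3 - <<'E'
from h import *
o=bot.observe(); print({k:np.round(v,3) for k,v in o.items()}, bot.grasp_offset)
for n in('side','top'):
    c,P=cap(n,n+'0.png'); print(n,np.round(c['position'],3),np.round(c['rotation'],3).tolist(),c['fx'])
    for q in('knob_grip','gauge','caddy','rack','press_a_mid','trivet_mid'):
        for m in spotter.masks_of(n,q)[:2]:
            p=P[m['region']]; p=p[~np.isnan(p[:,0])]
            if len(p): print(q,round(m['p'],2),np.round(m['rect']),np.round(np.median(p,0),3),np.round(np.percentile(p,2,axis=0),3),np.round(np.percentile(p,98,axis=0),3))
E
cd pics; python3 -c "
import cv2;cv2.imwrite('both0.png',cv2.resize(cv2.vconcat([cv2.imread('side0.png'),cv2.imread('top0.png')]),(480,600)))"
```

```text
{'time': np.float64(0.0), 'qpos': array([ 1.126,  0.322, -0.07 ,  1.452,  0.023,  1.371, -0.057]), 'qd': array([ 0.   ,  0.001,  0.001,  0.001, -0.002, -0.   , -0.   ]), 'effort': array([-0.0000e+00, -4.9130e+01, -4.0400e-01, -3.1253e+01, -6.4000e-02,
        4.4000e-02,  0.0000e+00]), 'tcp_pos': array([ 0.288, -0.582,  0.221]), 'tcp_rot': array([ 0.974,  0.227, -0.   , -0.001]), 'ft_force': array([-0.818, -0.061,  0.024]), 'ft_torque': array([ 0.065,  0.058, -0.033]), 'width': np.float64(0.087)} 0.0187
side [ 0.5   -1.184  1.08 ] [0.894, -0.024, 0.003, -0.448] 495.42878382273136
knob_grip 0.73 [306. 189.  11.  45.] [ 0.525 -0.07   0.28 ] [ 0.51  -0.083  0.126] [0.536 0.075 0.304]
gauge 0.68 [290. 192.  51.  63.] [ 0.523 -0.073  0.135] [ 0.459 -0.104  0.104] [ 0.593 -0.041  0.3  ]
gauge 0.27 [293. 212.  51.  70.] [ 0.536 -0.099  0.103] [ 0.461 -0.13   0.019] [0.609 0.069 0.132]
caddy 0.7 [290. 208.  54.  76.] [ 0.537 -0.097  0.102] [ 0.458 -0.13   0.014] [0.612 0.072 0.132]
rack 0.56 [336. 144.  23.  56.] [0.658 0.336 0.055] [0.624 0.295 0.011] [0.697 0.442 0.186]
press_a_mid 0.65 [3
[... 291 characters left out ...]
06.  13.  14.] [ 0.525 -0.063  0.299] [ 0.515 -0.077  0.27 ] [ 0.537 -0.048  0.305]
gauge 0.91 [316. 188.  30.  54.] [ 0.524 -0.063  0.134] [ 0.464 -0.095  0.027] [ 0.599 -0.034  0.303]
rack 0.61 [148. 150.  54.  35.] [0.658 0.352 0.022] [0.626 0.298 0.011] [0.697 0.414 0.206]
rack 0.46 [314. 188.  32.  52.] [ 0.524 -0.063  0.134] [ 0.465 -0.094  0.126] [ 0.6   -0.034  0.303]
press_a_mid 0.85 [415. 142.  41.  39.] [ 0.682 -0.355  0.024] [ 0.634 -0.412  0.015] [ 0.735 -0.309  0.064]
trivet_mid 0.73 [320. 188.  28.  50.] [ 0.527 -0.063  0.134] [ 0.465 -0.095  0.022] [ 0.602 -0.034  0.303]
trivet_mid 0.64 [416. 217.  50.  52.] [ 0.452 -0.376  0.019] [ 0.385 -0.444  0.012] [ 0.519 -0.31   0.025]
```

View pics/both0.png

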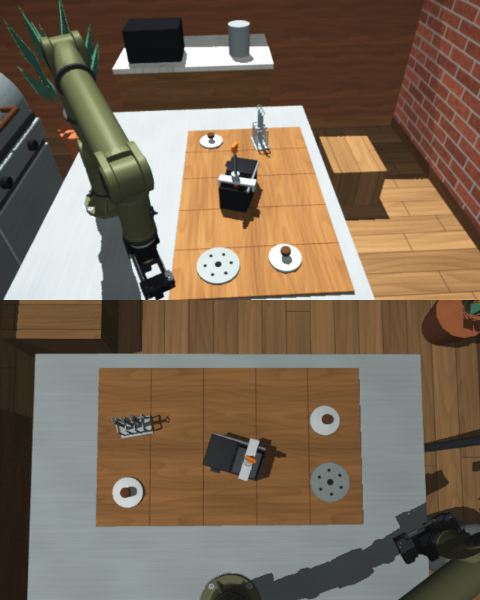

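The side view shows the gauge with its orange grip at about (312,196), and the top view shows it at about (334,212). The caddy is yawed slightly, and the arm is clear of everything. Next I'll measure the bridge yaw and the bar's pose.

```bash
python3 - <<'E'
from h import *
for n in('top','side'):
    c,P=cap(n); hsv=cv2.cvtColor(c['pixels'],cv2.COLOR_RGB2HSV)
    near=np.hypot(P[...,0]-.524,P[...,1]+.064)<.1
    o=near&(P[...,2]>.2)&(hsv[...,1]>120); 
    p=P[o]; print(n,len(p),'z98',np.percentile(p[:,2],[50,90,98]))
    t=p[p[:,2]>np.percentile(p[:,2],98)-.008] 
    (cx,cy),wh,a=cv2.minAreaRect((t[:,:2]*1000).astype(np.float32)); print('bar',len(t),cx,cy,wh,a)
    cc=np.cov(t[:,:2].T); w,v=np.linalg.eigh(cc); print('axis deg',np.degrees(np.arctan2(v[1,1],v[0,1]))%180,np.sqrt(w))
    b=near&(abs(P[...,2]-.134)<.008)&(hsv[...,2]>110)&(hsv[...,1]<80); q=P[b]
    (cx,cy),wh,a=cv2.minAreaRect((q[:,:2]*1000).astype(np.float32)); print('bridge',len(q),cx,cy,wh,a,np.median(q[:,2]))
    w,v=np.linalg.eigh(np.cov(q[:,:2].T)); print('axis deg',np.degrees(np.arctan2(v[1,1],v[0,1]))%180)
    s=near&(abs(P[...,2]-.164)<.005)&(np.hypot(P[...,0]-.524,P[...,1]+.064)<.03); print('sleeve',s.sum(),np.nanmean(P[s],0))
    k=[(180,150,300,260),(230,150,390,270)][n=='side'] if 0 else ((290,170,380,255) if n=='top' else (275,170,355,290))
    cv2.imwrite(f'pics/c_{n}.png',cv2.resize(c['pixels'][k[1]:k[3],k[0]:k[2],::-1],None,fx=4.5,fy=4.5,interpolation=cv2.INTER_CUBIC))
a=cv2.imread('pics/c_top.png');b=cv2.imread('pics/c_side.png')
H=540;cv2.imwrite('pics/c0.png',cv2.hconcat([cv2.copyMakeBorder(x,0,H-x.shape[0],0,0,0) for x in(a,b)]))
E
```

```text
top 104 z98 [0.29940564 0.30302446 0.30580822]
bar 69 526.0046997070312 -62.131385803222656 (34.463600158691406, 11.166817665100098) 62.49396896362305
axis deg 60.400197212483405 [0.00333642 0.01004436]
bridge 557 532.5570068359375 -63.722190856933594 (33.0638313293457, 146.8587646484375) 72.7411117553711 0.1331582175882975
axis deg 162.7775674428809
sleeve 56 [ 0.51929865 -0.0584488   0.16392381]
side 111 z98 [0.2903095  0.30228014 0.30313643]
bar 46 522.288818359375 -67.65347290039062 (39.03908920288086, 12.91242504119873) 62.7730598449707
axis deg 61.43866036934367 [0.00370106 0.01109605]
bridge 389 533.1419677734375 -50.56554412841797 (78.52424621582031, 147.44692993164062) 72.05408477783203 0.13275165994755145
axis deg 163.00475236562937
sleeve 62 [ 0.52064807 -0.07001463  0.16358853]
```

View pics/c0.png

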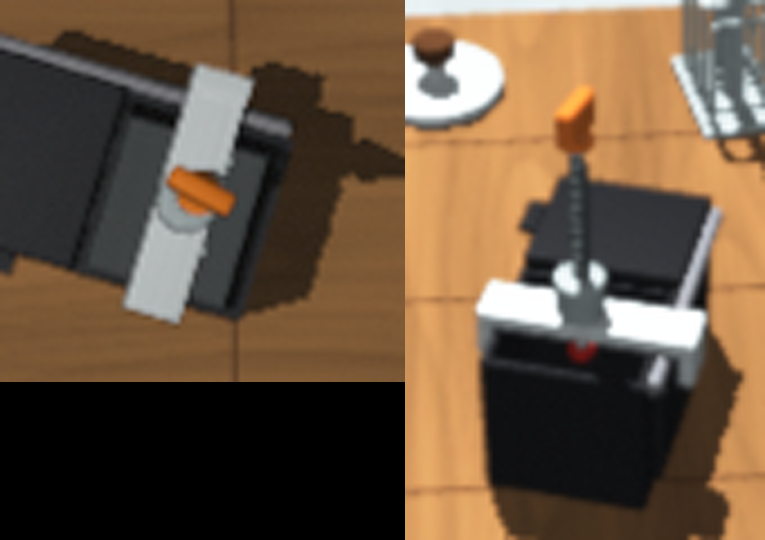

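The bar sits at about 62° in the world, and the bridge axis is at −17°, so lock is about 0.19 rad. The axis is near (0.525, −0.062), and the grey well plate shows in the top view. I'll read the plate height from the depth images.

```bash
python3 - <<'E'
from h import *
u=np.array([np.cos(np.radians(-17.2)),np.sin(np.radians(-17.2))]); v=np.array([-u[1],u[0]])
for n in('top','side'):
    c,P=cap(n)
    d=P[...,:2]-np.array([.5255,-.062]); a=d@u*1000; b=d@v*1000
    for lo,hi in((-50,-40),(-40,-32),(-32,-24),(-24,-17),(17,24),(24,32),(32,40)):
        z=P[...,2][(abs(a)<40)&(b>lo)&(b<hi)]; z=z[z<.125]
        if len(z): print(n,lo,len(z),np.round(np.percentile(z,[2,10,25,50,75,90]),4))
    far=(np.hypot(d[...,0],d[...,1])>.13)&(np.hypot(d[...,0],d[...,1])<.2); print('board z',np.nanmedian(P[...,2][far]))
    lid=(abs(a)<40)&(b>60)&(b<110); print('lid',np.nanmedian(P[...,2][lid]))
    hsv=cv2.cvtColor(c['pixels'],cv2.COLOR_RGB2HSV)
    r=(np.hypot(d[...,0],d[...,1])<.04)&(P[...,2]<.13)&((hsv[...,0]<6)|(hsv[...,0]>172))&(hsv[...,1]>150); print('red',r.sum(),np.round(P[r][:8],4).tolist())
E
```

```text
top -50 171 [0.0161 0.0222 0.0274 0.055  0.1129 0.1211]
top -40 77 [0.0208 0.0229 0.0242 0.0263 0.0277 0.0297]
top -32 65 [0.0191 0.022  0.0245 0.0261 0.0287 0.0303]
top -24 13 [0.0212 0.0214 0.0226 0.0266 0.0278 0.0287]
top 17 71 [0.0222 0.0225 0.0249 0.027  0.0286 0.0297]
top 24 81 [0.0213 0.0236 0.0247 0.0264 0.0279 0.0294]
top 32 80 [0.0202 0.022  0.0236 0.0259 0.0281 0.0295]
board z 0.011377443788405883
lid 0.12830495035969658
red 0 []
side -50 25 [0.0245 0.0657 0.0883 0.1154 0.118  0.1204]
side -24 16 [0.1212 0.1225 0.123  0.1236 0.1242 0.1244]
side 32 25 [0.0408 0.0432 0.0485 0.0633 0.1149 0.1182]
board z 0.011910317584167607
lid 0.12871504080066398
red 16 [[0.5141, -0.0671, 0.1027], [0.5171, -0.0654, 0.101], [0.526, -0.0686, 0.1033], [0.5289, -0.0711, 0.1053], [0.5333, -0.0232, 0.0633], [0.514, -0.0674, 0.099], [0.5169, -0.0746, 0.1051], [0.5198, -0.0753, 0.1056]]
```

Request:
move_arm --series '[0,0,4,0,0,0,0,0,0,8,0,0,0,0,0,0,12,0,0,0,0,0,0,14,0,0,0,0,3,5,14,0,0,8,0,6,10,14,0,0,16,0,8,15,14,0,0,24,0,11,20,14,0,0,30,0,13,25,14,0,0,36,0,16,30,14,0,0,36,0]'

```text
time: 1.9
tcp_pos: [0.4289, -0.3163, 0.363]
tcp_rot: [0.855, 0.518, -0.0, 0.001]
ft_force: [0.2, -1.5, -0.5]
width: 0.0871
```

Depth puts the plate about 15 mm above the caddy's underside. I'll treat that as a hint only and check it by force. Next is the approach above the grip.

Request:
move_arm --series '[2,4,0,0,0,0,0,4,8,0,0,0,0,0,5,12,0,0,0,0,0,6,16,0,0,0,0,0,7,20,0,0,0,0,0,7,20,0,0,0,0,0,7,20,0,0,0,0,0,7,20,0,0,0,0,0]'

```text
time: 2.7
tcp_pos: [0.4982, -0.1197, 0.3625]
tcp_rot: [0.856, 0.516, -0.0, 0.0]
ft_force: [0.6, -0.8, 0.2]
width: 0.087
```

Request:
move_arm --series '[1.4,2.9,0,0,0,0,0,2.7,5.8,0,0,0,0,0,2.7,5.8,0,0,0,0,0,2.7,5.8,0,0,0,0,0,2.7,5.8,0,0,0,0,0]'

```text
time: 3.2
tcp_pos: [0.5252, -0.0626, 0.3624]
tcp_rot: [0.857, 0.516, -0.0, 0.0]
ft_force: [-0.2, -0.3, 0.3]
width: 0.087
```

```bash
python3 - <<'E'
from h import *
o=bot.observe(); print(np.round(o['tcp_pos'],4),np.round(o['qpos'],2),np.round(o['ft_force'],2))
c,P=cap('side'); hsv=cv2.cvtColor(c['pixels'],cv2.COLOR_RGB2HSV)
cv2.imwrite('pics/s1.png',cv2.resize(c['pixels'][110:260,240:400,::-1],None,fx=4,fy=4,interpolation=cv2.INTER_CUBIC))
E
```

```text
[ 0.5252 -0.0626  0.3624] [ 0.61  0.06 -0.57  1.49  0.03  1.6  -0.44] [-0.16 -0.25  0.34]
```

View pics/s1.png

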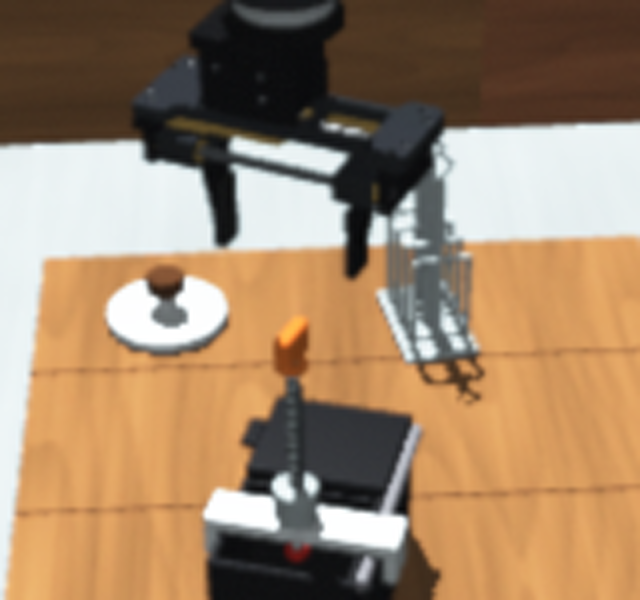

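The open fingers straddle the orange grip. Their tips are at about (225,243) and (355,270), with the grip at (291,345) midway between. I'll descend and close gently.

Request:
move_arm --series '[0,0,-2.5,0,0,0,0,0,0,-5,0,0,0,0,0,0,-6.5,0,0,0,0,0,0,-7.6,0,0,0,0,0,0,-7.6,0,0,0,0,0,0,-7.6,0,0,0,150,0,0,-7.6,0,0,0,180,0,0,-7.6,0,0,0,200,0,0,-7.6,0,0,0,220,0,0,-7.6,0,0,0,230]' --squeeze 6

```text
time: 4.25
tcp_pos: [0.5257, -0.0602, 0.2869]
tcp_rot: [0.856, 0.517, 0.0, 0.0]
ft_force: [1.1, -0.3, 0.1]
width: 0.0548
```

Request:
move_arm --series '[0,0,0,0,0,0,240,0,0,0,0,0,0,255,0,0,0,0,0,0,255,0,0,0,0,0,0,255]'

```text
time: 4.65
tcp_pos: [0.5255, -0.0603, 0.2866]
tcp_rot: [0.856, 0.517, -0.0, 0.0]
ft_force: [0.3, -0.2, -0.2]
width: 0.0231
```

Request:
move_arm --series '[0,0,0,0,0,0,255,0,0,0,0,0,0,255,0,0,0,0,0,0,255,0,0,0,0,0,0,255,0,0,0,0,0,0,255]'

```text
time: 5.15
tcp_pos: [0.5255, -0.0602, 0.2866]
tcp_rot: [0.856, 0.517, -0.0, -0.0]
ft_force: [-1.0, 0.1, 0.9]
width: 0.012
```

Gripped at 12.0 mm. I'll push down 1 cm as a trial.

Request:
move_arm --series '[0,0,-0.2,0,0,0,255,0,0,-0.4,0,0,0,255,0,0,-0.6,0,0,0,255,0,0,-0.8,0,0,0,255,0,0,-1,0,0,0,255]'

```text
time: 5.65
tcp_pos: [0.5255, -0.0602, 0.2764]
tcp_rot: [0.856, 0.517, -0.0, 0.0]
ft_force: [-0.4, -0.5, 1.3]
width: 0.0123
```

```bash
python3 - <<'E'
from h import *
o=bot.observe(); print(np.round(o['tcp_pos'],4),np.round(o['ft_force'],2),np.round(o['ft_torque'],2))
c,P=cap('side'); cv2.imwrite('pics/s2.png',cv2.resize(c['pixels'][110:260,240:400,::-1],None,fx=4,fy=4,interpolation=cv2.INTER_CUBIC))
o=bot.observe(); print(np.round(o['ft_force'],2))
E
```

```text
[ 0.5255 -0.0602  0.2764] [-0.4  -0.45  1.27] [ 0.1   0.16 -0.05]
[0.06 0.04 1.08]
```

View pics/s2.png

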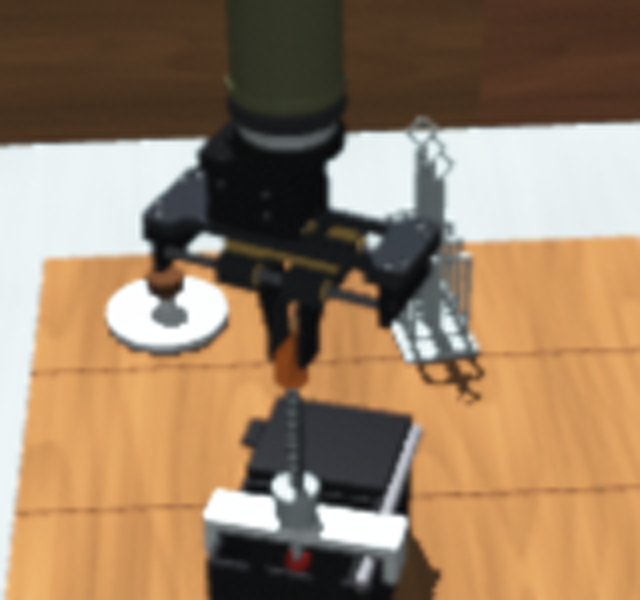

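The grip and the red foot, now at about (297,560), went down with the tool, at the expected ~1.2 N. I'll continue in 1 cm steps and check the force each time.

Request:
move_arm --series '[0,0,-0.2,0,0,0,255,0,0,-0.4,0,0,0,255,0,0,-0.6,0,0,0,255,0,0,-0.8,0,0,0,255,0,0,-1,0,0,0,255]'

```text
time: 6.2
tcp_pos: [0.5255, -0.0603, 0.2664]
tcp_rot: [0.856, 0.517, -0.0, 0.0]
ft_force: [0.1, 0.9, 0.8]
width: 0.0121
```

Request:
move_arm --series '[0,0,-0.2,0,0,0,255,0,0,-0.4,0,0,0,255,0,0,-0.6,0,0,0,255,0,0,-0.8,0,0,0,255,0,0,-1,0,0,0,255]'

```text
time: 6.7
tcp_pos: [0.5255, -0.0602, 0.2564]
tcp_rot: [0.856, 0.517, 0.0, 0.0]
ft_force: [-0.5, 0.3, 1.0]
width: 0.0121
```

Request:
move_arm --series '[0,0,-0.2,0,0,0,255,0,0,-0.4,0,0,0,255,0,0,-0.6,0,0,0,255,0,0,-0.8,0,0,0,255,0,0,-1,0,0,0,255]'

```text
time: 7.2
tcp_pos: [0.5255, -0.0602, 0.2464]
tcp_rot: [0.856, 0.517, 0.0, 0.0]
ft_force: [-0.9, -0.7, 0.6]
width: 0.0119
```

Request:
move_arm --series '[0,0,-0.2,0,0,0,255,0,0,-0.4,0,0,0,255,0,0,-0.6,0,0,0,255,0,0,-0.8,0,0,0,255,0,0,-1,0,0,0,255]'

```text
time: 7.7
tcp_pos: [0.5255, -0.0602, 0.2364]
tcp_rot: [0.856, 0.517, 0.0, 0.0]
ft_force: [-1.3, 0.7, 2.0]
width: 0.0118
```

Request:
move_arm --series '[0,0,-0.2,0,0,0,255,0,0,-0.4,0,0,0,255,0,0,-0.6,0,0,0,255,0,0,-0.8,0,0,0,255,0,0,-1,0,0,0,255]'

```text
time: 8.2
tcp_pos: [0.5255, -0.0602, 0.2264]
tcp_rot: [0.856, 0.517, -0.0, 0.0]
ft_force: [-1.0, -0.2, 1.4]
width: 0.012
```

```bash
python3 - <<'E'
from h import *
f=[]
for i in range(4):
    c,P=cap('side'); f.append(bot.observe()['ft_force'])
print(np.round(f,2).tolist(),bot.observe()['tcp_pos'])
cv2.imwrite('pics/s3.png',cv2.resize(c['pixels'][140:260,260:380,::-1],None,fx=5,fy=5,interpolation=cv2.INTER_CUBIC))
E
```

```text
[[-0.88, 0.49, 0.69], [0.78, 0.02, 0.08], [0.88, 0.47, -1.13], [0.59, 0.5, -1.23]] [ 0.52542538 -0.06025974  0.22610985]
```

View pics/s3.png

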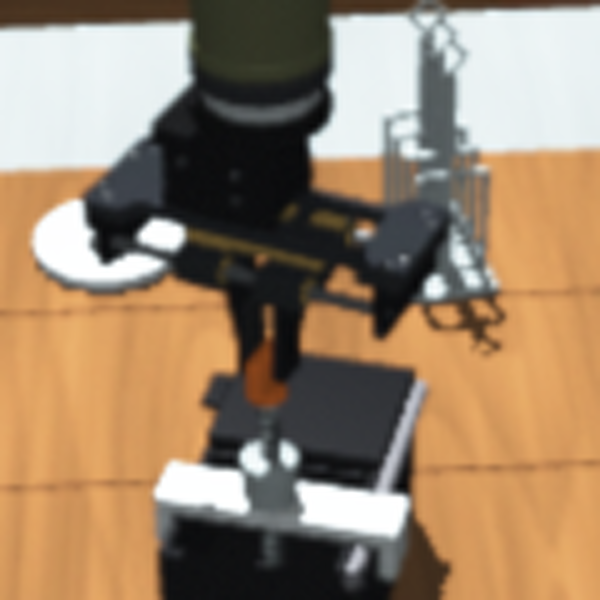

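No slip: the grip sits in the fingers as before, and the foot is out of sight down the well. Contact is expected after about 13 mm more, so I'll use smaller steps.

Request:
move_arm --series '[0,0,-0.2,0,0,0,255,0,0,-0.4,0,0,0,255,0,0,-0.6,0,0,0,255,0,0,-0.6,0,0,0,255]'

```text
time: 8.8
tcp_pos: [0.5255, -0.0603, 0.2203]
tcp_rot: [0.856, 0.517, -0.0, -0.0]
ft_force: [-0.5, 0.1, -1.0]
width: 0.012
```

Request:
move_arm --series '[0,0,-0.1,0,0,0,255,0,0,-0.2,0,0,0,255,0,0,-0.3,0,0,0,255]'

```text
time: 9.1
tcp_pos: [0.5255, -0.0603, 0.2176]
tcp_rot: [0.856, 0.517, 0.0, 0.0]
ft_force: [-1.7, 0.8, 1.4]
width: 0.0118
```

Request:
move_arm --series '[0,0,-0.1,0,0,0,255,0,0,-0.2,0,0,0,255,0,0,-0.2,0,0,0,255]'

```text
time: 9.4
tcp_pos: [0.5255, -0.0602, 0.2154]
tcp_rot: [0.856, 0.517, 0.0, 0.0]
ft_force: [-0.5, 1.0, -0.2]
width: 0.0121
```

Request:
move_arm --series '[0,0,-0.05,0,0,0,255,0,0,-0.1,0,0,0,255,0,0,-0.1,0,0,0,255]'

```text
time: 9.7
tcp_pos: [0.5256, -0.0602, 0.2149]
tcp_rot: [0.856, 0.517, 0.0, 0.0]
ft_force: [-1.0, 0.0, 3.9]
width: 0.012
```

```bash
cat > f.py <<'E'
from h import *
f=[];z=[]
for i in range(6):
    cams.capture('side'); o=bot.observe(); f.append(o['ft_force']); z.append(o['tcp_pos'][2])
print(np.round(np.array(f)[:,2],2),np.mean(f,0).round(2),np.mean(z).round(5),o['time'])
E
python3 f.py
```

```text
[3.53 3.46 3.84 2.74 4.26 4.27] [-1.32  0.27  3.68] 0.21484 10.0
```

Contact is confirmed: a steady 3.7 N against about 0 before, at 72 mm of travel. That agrees with the depth estimate. I'll add 0.5 mm for margin.

Request:
move_arm --series '[0,0,-0.05,0,0,0,255,0,0,-0.05,0,0,0,255,0,0,-0.05,0,0,0,255]'

```text
time: 10.3
tcp_pos: [0.5256, -0.0603, 0.2143]
tcp_rot: [0.856, 0.517, 0.0, 0.0]
ft_force: [-2.3, -0.0, 5.5]
width: 0.0123
```

```bash
python3 f.py
```

```text
[4.56 4.4  5.07 5.71 5.09 5.51] [-1.65  0.5   5.06] 0.21429 10.6
```

Foot load is now about 3.5 N (5.1 N at the hand less about 1.6 N drag). I'll firm up the grip and turn clockwise.

Request:
move_arm --series '[0,0,0,0,0,0,255,0,0,0,0,0,0,255,0,0,0,0,0,0,255,0,0,0,0,0,-5,255,0,0,0,0,0,-10,255,0,0,0,0,0,-15,255,0,0,0,0,0,-20,255,0,0,0,0,0,-25,255,0,0,0,0,0,-30,255,0,0,0,0,0,-30,255]' --squeeze 30

```text
time: 11.6
tcp_pos: [0.5266, -0.0612, 0.2143]
tcp_rot: [0.961, 0.278, 0.001, 0.001]
ft_force: [1.5, -2.1, 3.5]
width: 0.0117
```

```bash
python3 f.py; python3 -c "
from h import *;o=bot.observe();print(np.round(o['ft_torque'],3),o['tcp_pos'],o['qpos'])"
```

```text
[2.81 1.53 1.92 2.47 1.39 2.22] [ 3.2  -2.87  2.06] 0.21434 11.9
[-0.819 -0.922 -0.021] [ 0.52641518 -0.06112573  0.21433907] [ 0.57796793  0.09887203 -0.54347775  1.74551351  0.05402767  1.30947757
 -0.9840278 ]
```

Request:
move_arm --series '[0.1,-0.1,-0.05,0,0,0,255,0.1,-0.1,-0.05,0,0,0,255,0.1,-0.1,-0.05,0,0,-5,255,0.1,-0.1,-0.05,0,0,-10,255,0.1,-0.1,-0.05,0,0,-15,255,0.1,-0.1,-0.05,0,0,-20,255,0.1,-0.1,-0.05,0,0,-20,255]'

```text
time: 12.6
tcp_pos: [0.527, -0.0622, 0.214]
tcp_rot: [0.994, 0.107, 0.0, 0.001]
ft_force: [2.8, -3.7, 5.3]
width: 0.0118
```

```bash
python3 f.py; python3 -c "
from h import *;o=bot.observe();print(np.round(o['ft_torque'],3),o['tcp_pos'])"
```

```text
[5.88 4.09 5.47 5.33 4.84 5.16] [ 2.76 -4.5   5.13] 0.21406 12.9
[-1.022 -0.568 -0.013] [ 0.52695199 -0.06216648  0.21404453]
```

Request:
move_arm --series '[0,-0.1,0,0,0,-5,255,0,-0.1,0,0,0,-10,255,0,-0.1,0,0,0,-15,255,0,-0.1,0,0,0,-20,255,0,-0.1,0,0,0,-24,255,0,-0.1,0,0,0,-27,255,0,-0.1,0,0,0,-27,255]'

```text
time: 13.6
tcp_pos: [0.5271, -0.0632, 0.2141]
tcp_rot: [0.992, -0.127, 0.001, 0.001]
ft_force: [3.1, -5.2, 5.5]
width: 0.0117
```

```bash
python3 f.py; python3 - <<'E'
from h import *
o=bot.observe();print(np.round(o['ft_torque'],3),o['tcp_pos'],np.degrees(2*np.arctan2(o['tcp_rot'][1],o['tcp_rot'][0])))
E
```

```text
[4.58 4.45 3.57 4.6  5.08 4.28] [ 3.15 -4.97  4.43] 0.21407 13.9
[-1.09  -0.659  0.578] [ 0.52715173 -0.06317111  0.21407819] -14.491580956861243
```

The grip is at its stop: tool yaw is −14.5° and the twist torque has jumped to 0.58 N m. I'll open and retreat upwards.

Request:
move_arm --series '[0,0,0,0,0,0,200,0,0,0,0,0,0,150,0,0,0,0,0,0,100,0,0,0,0,0,0,50,0,0,0,0,0,0,0,0,0,0,0,0,0,0,0,0,0,0,0,0,0,0,0,0,0,0,0,0]'

```text
time: 14.7
tcp_pos: [0.5265, -0.0622, 0.2136]
tcp_rot: [0.992, -0.128, -0.0, 0.0]
ft_force: [0.0, -0.6, 0.7]
width: 0.0672
```

Request:
move_arm --series '[0,0,1,0,0,0,0,0,0,4,0,0,0,0,0,0,8,0,0,0,0,0,0,12,0,0,0,0,0,0,12,0,0,0,0,-3,-4,12,0,0,0,0,-4,-8,12,0,0,0,0,-4,-12,12,0,0,0,0,-4,-12,12,0,0,0,0,-4,-12,12,0,0,0,0]'

```text
time: 15.7
tcp_pos: [0.4862, -0.1831, 0.3335]
tcp_rot: [0.992, -0.129, -0.0, -0.0]
ft_force: [0.4, 0.5, 0.1]
width: 0.087
```

```bash
python3 - <<'E'
from h import *
o=bot.observe();print(np.round(o['ft_force'],2),np.round(o['tcp_pos'],3),o['width'],np.abs(o['qd']).max())
ims=[]
for n,k in(('top',(290,170,390,270)),('side',(265,160,365,260))):
    c,P=cap(n); hsv=cv2.cvtColor(c['pixels'],cv2.COLOR_RGB2HSV)
    ob=(np.hypot(P[...,0]-.526,P[...,1]+.062)<.05)&(P[...,2]>.18)&(P[...,2]<.25)&(hsv[...,1]>120)&(hsv[...,0]<20)
    t=P[ob]; zt=np.percentile(t[:,2],95); t=t[t[:,2]>zt-.008]
    w,v=np.linalg.eigh(np.cov(t[:,:2].T)); print(n,len(t),'ztop',zt,'mean',t.mean(0),'axis',np.degrees(np.arctan2(v[1,1],v[0,1])))
    ims.append(cv2.resize(c['pixels'][k[1]:k[3],k[0]:k[2],::-1],(400,400),interpolation=cv2.INTER_CUBIC))
cv2.imwrite('pics/end.png',cv2.hconcat(ims))
E
```

```text
[0.41 0.52 0.13] [ 0.486 -0.183  0.333] 0.08704902744735196 0.04377656461881343
top 64 ztop 0.2314000038945073 mean [ 0.52656987 -0.06212676  0.22818197] axis 165.95203577056708
side 49 ztop 0.22943534403901455 mean [ 0.5216631  -0.06883316  0.22683398] axis 166.38736223957775
```

View pics/end.png

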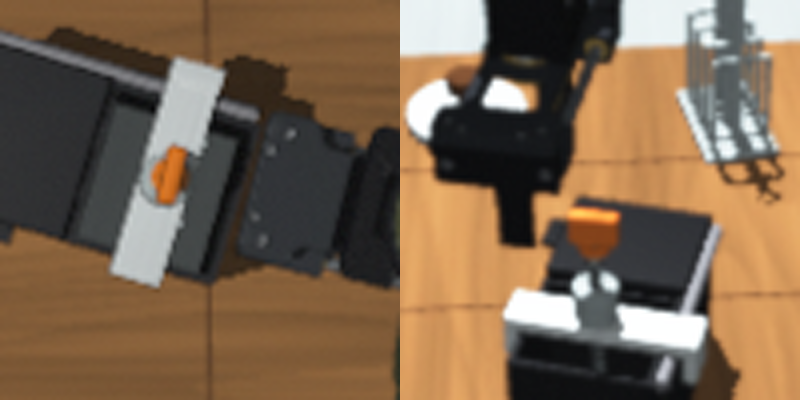

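The bar now lies along the bridge at −14°, so lock is about 1.5 rad. The grip is down about 73 mm and the gripper is well clear. I'll settle the arm and hand in.

Request:
move_arm --series '[0,0,0,0,0,0,0,0,0,0,0,0,0,0,0,0,0,0,0,0,0]'

```text
time: 16.1
tcp_pos: [0.4867, -0.1815, 0.3337]
tcp_rot: [0.992, -0.127, 0.0, 0.0]
ft_force: [0.1, -0.1, 1.0]
width: 0.087
```

```bash
python3 -c "
from station import bot
print(bot.hand_in())"
```

```text
the job is handed in; nothing more can be done
None
```

I pushed the probe down about 72 mm until the foot touched the bottom of the well, locked the grip at its clockwise stop, let go and moved clear. The job was handed in at about 16 s, and the hand-in gave no verdict.

- **Contact:** the hand force rose from about 0 to a steady 3.7 N. I pressed 0.5 mm further, to 5.1 N, which I estimate as about 3.5 N on the foot. It touched within a few millimetres of where the depth image put the plate, about 15 mm above the caddy's underside.
- **During the turn:** part-way round the hand force dropped to about 2 N, so I pressed another 0.5 mm, which brought it back to about 5 N. It read 4.4 N at the stop. The highest hand force I read was 5.9 N, well under the 15 N limit.
- **Lock:** after release the bar lies along the bridge at −14° in the world, which is a lock angle of about 1.5 rad.
- **Height:** the top of the grip is about 73 mm lower than at the start, which matches the push.
- **Not checked directly:** after letting go I could not measure the foot's load, because the foot is out of sight in the well. That it still touches is inferred from the unchanged height and the lock. I did not re-measure the presses and trivet at the end, but the arm never went near them while low.

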